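Jack up the side of an orbital shaker and hold it

ROBOT

A 7-joint arm with a two-finger parallel gripper is mounted at the origin on the work surface. World frame = base frame: x ahead of the robot, y to its left, z up, the work surface at z = 0. Lengths are in mm, angles in rad, forces in N, time in s.
With the tool pointing down it reaches from about 400 to 925 mm from the base axis. Payload 5.6 kg.
Tool frame: the origin (TCP) lies midway between the tips of the shut fingers; the grasp point (between the pads) lies 19 mm behind it; x points along the fingers, z is the direction in which the jaws open and shut, and the axes are right-handed (so a half turn about x gives the same grasp; the last joint's range is limited). The gripper opens to 85 mm and grips with 20 to 120 N. Pads are 22 mm wide; open, the fingers measure 114 mm over their backs; the gripper's body (76 mm by 85 mm) begins 54 mm behind the grasp point. The pads swing forward as they close: fully open they stand 13 mm farther back than shut.
Start: joints at [1.274, 0.468, -0.012, 1.603, 0.006, 1.071, -0.056], TCP at [163.162, -629.195, 231.29] pointing down, gripper open.
Joint ranges: [-2.53, 2.53], [-0.31, 2.02], [-1.57, 1.55], [0.28, 2.44], [-1.29, 4.43], [0.15, 1.84], [-2.92, 2.92]. Speed limits (rad/s): [2.57, 2.57, 3.14, 3.14, 3.14, 3.14, 3.14].

INTERFACE

Orientations are given as a unit quaternion [w, x, y, z].
In Python, from rig import robot gives the robot as it stands.
- The arm moves only by the shell command python3 -m pendant 'ROWS' [FORCE]. ROWS is JSON, one flat list of numbers, 5 for each row, row after row: the shift along the world's x, y, z in mm, then the turn about the world's z in rad, then the finger opening in mm, from 0 to 85.4. In form: [tx, ty, tz, spin, fingers, tx, ty, tz, spin, fingers, ...]. A call has exactly 8 rows; each row shifts and turns the commanded pose from where the row before left it; what a row does not reach is not made up. A row lasts 1/12 s, in which the tool goes at most 41.7 mm and 7.16 degrees, less where a joint would pass 70% of its speed; a pose out of reach is approached as far as the arm can. A call with a gripper value outside its range is refused whole. The fingers move at their own pace and stop on an object; FORCE is the grip in N (left out, the last holds). Time passes only in rows, so rows that do not move let the fingers close, or fill a call up. It gives the time, the measured TCP pose, the force and the opening at its end, in the units of the state.
- robot.state(): the state, without advancing time (a new reading comes with each control period).
- robot.grab_frame(name): name is "scene" or "top" or "wrist"; returns a dict with "frame" (384x512x3 uint8, blue, green, red), "fx", "fy", "cx", "cy" (pixels), "k1" (the pictures are not rectified: a ray, as slopes to the right and down, at radius r is drawn at 1 + k1 r^2 times it, then the intrinsics apply), "rvec" (rotation vector, rad) and "tvec" (3), from world to camera coordinates, as OpenCV has them. Camera axes: x right, y down, z forward; pixel columns grow to the right and rows downward; lengths in mm; the calibration is good to about 2 mm. A picture is of the moment at which its call begins. There is no depth.
- robot.sign_off(): hands the job in, once; it reports no verdict.
The state is a dict: "t": time; "joints": joint angles; "joint_vel": joint speeds; "tau": joint torques, N m; "position": TCP position; "ee_rot": TCP orientation; "wrist_force": force on the tool from outside, world axes, zero at the start; "ft_torque": the same for the moment, N m; "finger_gap": finger opening in mm.
Only numpy, scipy, OpenCV 4.12 (cv2) and the standard library are available. Lean on these libraries where they do the work, as an engineer would, in place of code of your own. Each camera call takes 0.05 s, during which the arm holds its last target. There are 200 camera calls.

TASK

I want to slip the 12 mm rubber pads under the two feet on the bracket side of the orbital shaker. Stand the lever jack on the bench with its saddle centred under the round lift pad of the steel bracket marked with a triangle, pump the lever with full strokes until both feet on that side hang at least 13 mm clear of the bench, and finish while still holding the lever pressed fully down. Let the jack alone do the lifting, do not shove the shaker along the bench or lean on it, and leave the bottle, the jar and the rubber pads where they are.

Things in the scene. Friction and masses are not known exactly. Their poses are not given: they have to be found in the camera images.
- shaker: Laboratory orbital shaker, about 12 kg, loose on the bench on four rubber levelling feet: white housing 400 mm along its x, 340 mm along its y, from 40 to 135 mm up; platform at 164 mm with five clipped flasks (tops at 273 mm). Origin on the bench under the housing's centre; z up, -x is the side with the control panel, +y the side with the lift bracket.
- lift_pad (a point): The lift point: centre of the underside of a round steel pad (40 mm across) under the shelf of the steel bracket on the middle of the shaker's +y side, marked with raised triangles. 196 mm from the shaker's centre (26 mm out from the wall), 46 mm above the bench. The shelf is 64 mm wide, reaches 25 mm further out, top 58 mm above the bench. Axes: the shaker's, y pointing out.
- foot_front (a point): Underside of the rubber foot on the bracket side nearest the control panel (shaker frame x -160, y +135 mm); z = 0 while it stands on the bench. Foot 40 mm across.
- foot_back (a point): Underside of the other rubber foot on the bracket side (shaker frame x +160, y +135 mm); z = 0 while it stands on the bench.
- jack_grip (a point): Hand lever jack, 0.95 kg, loose, standing on the bench. The point: centre of its upright tower, 70 mm above its underside; grip here. Tower 44 mm along x, 44 mm along y (flat sides), 100 mm high. Jack axes: +x to toe and saddle, -x to lever, z up. Base plate 6 mm thick: x -75 to +20 mm 84 mm wide, +20 to +110 mm 50 mm wide. Lever pivot at x -32, 85 mm up.
- saddle_top (a point): Centre of the top of the jack's saddle, a round steel disc 34 mm across at the end of the toe: 80 mm from the tower's centre along the jack's +x, 34 mm above the underside of the base while the saddle is lowered. It rises straight up.
- saddle (a joint): Height of the saddle above its lowered position, 0 to 0.045 m; 0 at the start, meets the lift pad at 0.012. Ratchet-driven: a full lever stroke lifts it 12 to 13 mm; when the lever comes up the saddle settles on the next tooth (10, 20, 30 or 40 mm) and stays. A stroke that stops short of about 0.5 rad gains no tooth: the saddle goes back down.
- lever (a joint): Angle of the pump lever: 0 up (its end 0.36 rad above level; a spring always brings it back there), 0.56 rad fully down (0.20 rad below level). It must come up to less than 0.03 rad before the next stroke. Pressing at lever_pad takes 2 to 4 N without load, 10 to 15 N with the shaker on the saddle.
- lever_pad (a point): Where to press: upper face of the black rubber grip of the lever, 150 mm from the pivot. The grip is 34 mm wide, 18 mm thick, from 105 to 190 mm from the pivot. In the jack's axes (from the tower's centre, on the bench) the point goes in an arc about the pivot from x -169, z 146 mm (lever up) to x -181, z 64 mm (fully down).
- bottle: Bystander: glass media bottle, 100 mm across, 225 mm high, with a screw cap; origin under its centre.
- jar: Bystander: small plastic sample jar, 60 mm across, 85 mm high, with a screw lid; origin under its centre.
- pad_a: Bystander: round black rubber foot pad, 54 mm across, 12 mm thick, lying on the bench; origin under its centre.
- pad_b: Bystander: the second rubber foot pad, the same.
- plunger_drive (a joint): inner part of the jack, m
- plunger_hold (a joint): inner part of the jack, m
- drive (a joint): inner part of the jack, m

How it is judged (in metres and radians):
On the way, in this order (a step that is already met when the one before it is completed fails the run):
1. the jack stands upright on the bench, lowered, with its saddle under the lift pad: centres within 10 mm of each other as seen from above (horizontal distance between saddle_top and lift_pad below 0.01 m and height (world z) of jack_grip below 0.073 m and angle between jack_grip's own z axis and vertical below 0.05 rad and value of joint saddle below 0.005 m), for 0.3 s.
2. the jack takes the weight: both feet on the bracket side are off the bench by more than 3 mm (height (world z) of each of foot_front, foot_back above 0.003 m and contact force between saddle and shaker above 20 N), for 0.1 s.
At the end, for the whole second after the job is handed in: Both bracket-side feet hang at least 13 mm up, jack flat, saddle carrying the shaker within 15 mm of the lift pad's centre; the fingers hold the lever down (past 0.48 rad of 0.56, over 4 N) and do not touch the shaker, which is at rest (height (world z) of each of foot_front, foot_back above 0.013 m and value of joint lever above 0.48 rad and contact force between the fingers and lever above 4 N and contact force between saddle and shaker above 20 N and contact force between each of the arm, the fingers and shaker below 0.5 N and horizontal distance between saddle_top and lift_pad below 0.015 m and height (world z) of jack_grip below 0.073 m and angle between jack_grip's own z axis and vertical below 0.06 rad and linear speed of shaker below 0.02 m/s); the arm keeps its last pose, push and grip.
It fails at once if the shaker is shoved: its middle is more than 30 mm from where it was (distance of shaker from where it was at the start of the episode above 0.03 m).
It fails at once if the shaker is tilted by more than 0.12 rad (angle between shaker's own z axis and vertical above 0.12 rad).
It fails at once if the robot leans on the shaker or pulls at it with more than 10 N (contact force between any of the arm, the fingers and shaker above 10 N).
It fails at once if the bottle, the jar or a rubber pad is moved by more than 30 mm (distance of any of bottle, jar, pad_a, pad_b from where it was at the start of the episode above 0.03 m).
It also fails if it takes over 53 s, if anything falls off the work surface, if the arm or the gripper's body presses on something with over 40 N, if the wrist force passes 120 N, or if a joint passes its speed limit or range.

## Working session

There is one attempt and no reset: what is moved stays moved. The work goes in short steps, Python scripts to look and compute and a shell command to move; the robot and the scene stay as the last step left them, time stands still between calls to the robot, and variables do not carry over. Pictures are saved under pics/ and viewed, about 8 in all and at most 12, crops included, and the job is handed in when it is done.

```bash
mkdir -p pics; ls
cat > h.py <<'E'
import numpy as np, cv2
from rig import robot
def cam(n):
    f=robot.grab_frame(n)
    f['K']=np.array([[f['fx'],0,f['cx']],[0,f['fy'],f['cy']],[0,0,1.]]); f['d']=np.array([f['k1'],0,0,0.])
    f['R']=cv2.Rodrigues(np.array(f['rvec'],float))[0]; f['t']=np.array(f['tvec'],float)
    return f
def ray(f,p):
    u=cv2.undistortPoints(np.array([[p]],float),f['K'],f['d']).reshape(2)
    return -f['R'].T@f['t'], f['R'].T@np.array([u[0],u[1],1])
def atz(f,p,z):
    o,d=ray(f,p); return o+d*(z-o[2])/d[2]
def proj(f,P):
    return cv2.projectPoints(np.array(P,float).reshape(-1,1,3),np.array(f['rvec'],float),f['t'],f['K'],f['d'])[0].reshape(-1,2)
def save(f,n,crop=None,s=1.5):
    im=f['frame']
    if crop: x0,y0,x1,y1=crop; im=im[y0:y1,x0:x1]
    cv2.imwrite('pics/'+n,cv2.resize(im,None,fx=s,fy=s,interpolation=cv2.INTER_CUBIC))
E
python3 - <<'E'
from h import *
import pickle
for n in ['top','scene']:
    f=cam(n); save(f,n+'0.png'); pickle.dump(f,open(n+'0.pkl','wb')); print(n,f['fx'],f['k1'],-f['R'].T@f['t'])
s=robot.state(); print(s['t'],s['position'],s['ee_rot'],s['finger_gap'])
E
```

```text
pics
top 437.6066090992613 -0.017965997108688552 [ 360.37997504   20.11305558 1373.30745   ]
scene 496.2448569657375 -0.07673824861148967 [ 700.13596863  406.41784928 1296.08888431]
0.1 [ 162.97483486 -628.72884988  230.43457554] [ 0.55876294  0.43302635  0.55970638 -0.43243605] 85.30557447546235
```

View pics/top0.png

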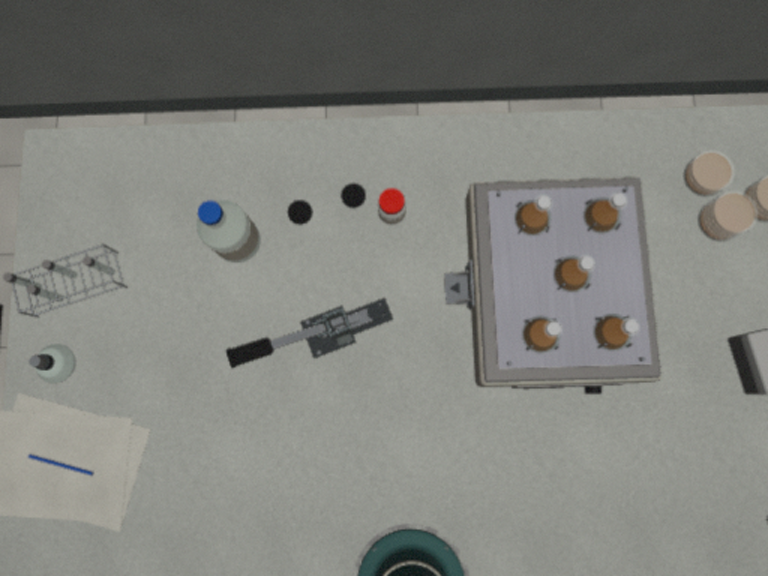

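View pics/scene0.png

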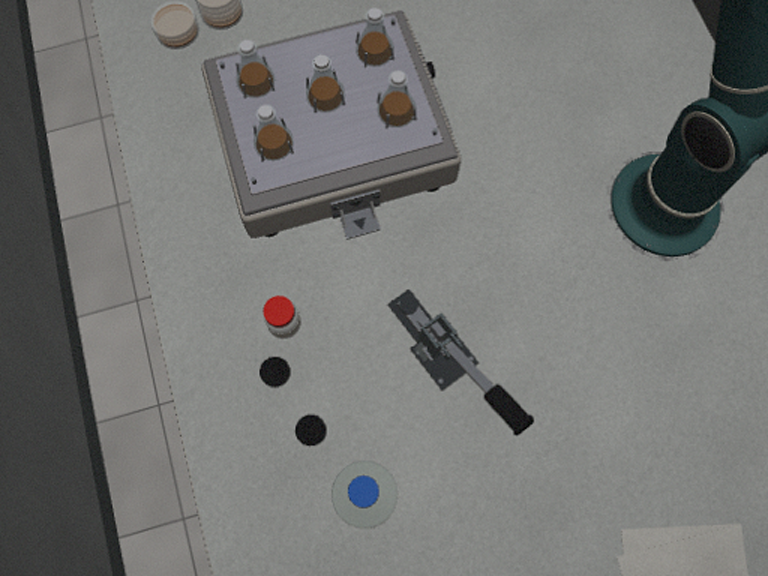

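Run:
```python
from h import *
import pickle
for n in ['top','scene']:
    f=pickle.load(open(n+'0.pkl','rb'))
    print(n,(proj(f,[[0,0,0],[163,-629,230],[600,0,0],[600,300,0],[600,-300,0]])*1.5).round().tolist())
    if n=='top': save(f,'topc.png',(140,110,340,260),4)
    else: save(f,'scenec.png',(160,110,360,300),4)
```

```text
top [[410.0, 584.0], [791.0, 510.0], [401.0, 284.0], [260.0, 288.0], [543.0, 280.0]]
scene [[664.0, 204.0], [492.0, -115.0], [366.0, 289.0], [415.0, 448.0], [323.0, 149.0]]
```

View pics/topc.png

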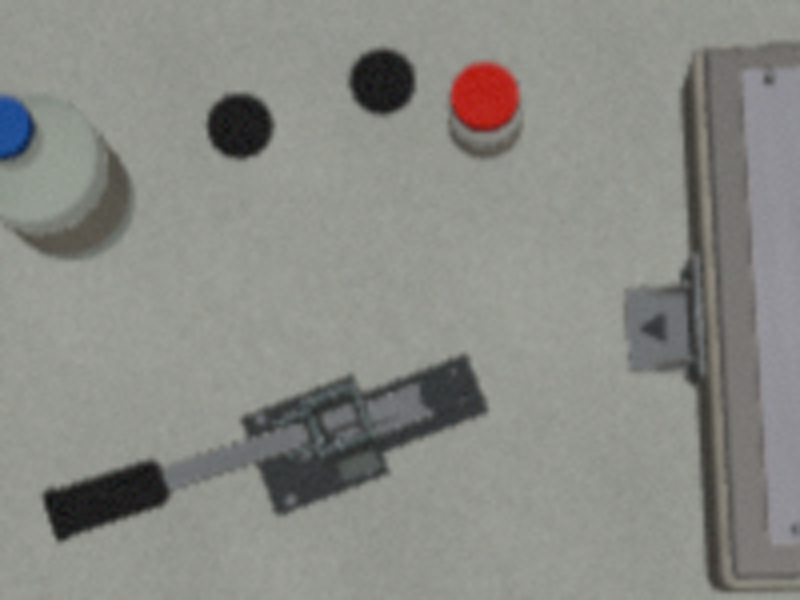

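View pics/scenec.png

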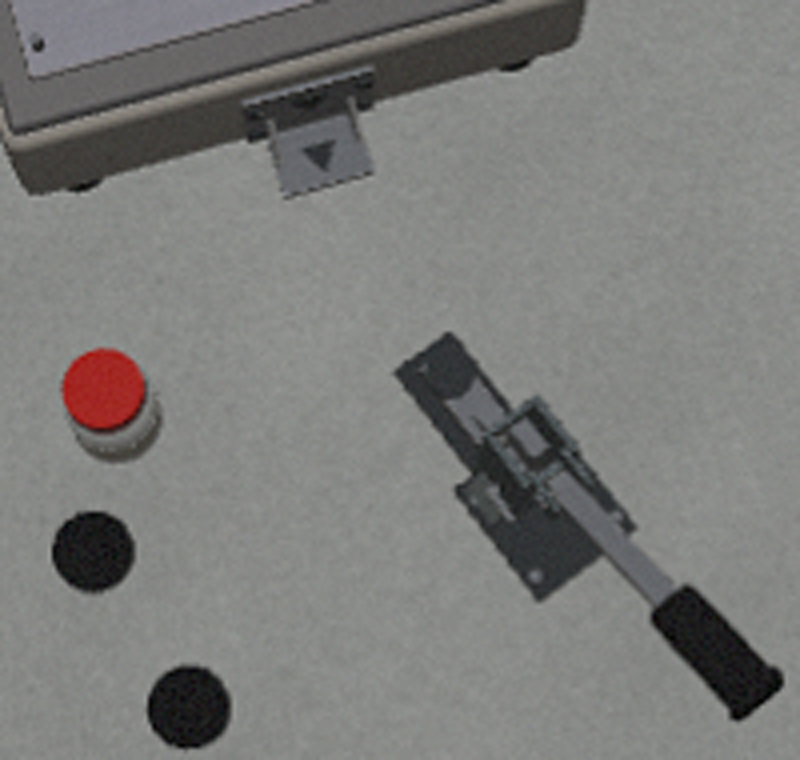

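```bash
cat > fit.py <<'E'
from h import *
import pickle
from scipy.optimize import least_squares
T=pickle.load(open('top0.pkl','rb'));S=pickle.load(open('scene0.pkl','rb'))
def tp(p): return np.array(p)/4+[140,110]-[.375,.375]
def sp(p): return np.array(p)/4+[160,110]-[.375,.375]
def W(q,L):
    c,s=np.cos(q[2]),np.sin(q[2]); L=np.array(L,float); return np.c_[q[0]+c*L[:,0]-s*L[:,1],q[1]+s*L[:,0]+c*L[:,1],L[:,2]]
def fit(name,Lt,Pt,Ls,Ps,q0):
    r=lambda q:np.r_[(proj(T,W(q,Lt))-tp(Pt)).ravel(),(proj(S,W(q,Ls))-sp(Ps)).ravel()]
    o=least_squares(r,q0,x_scale=[1,1,.01],loss='soft_l1'); print(name,o.x.round(3)); print(r(o.x).reshape(-1,2).round(1).tolist())
    for Li,Pi,c,f in ((Lt,Pt,T,tp),(Ls,Ps,S,sp)):
        o2=least_squares(lambda q:(proj(c,W(q,Li))-f(Pi)).ravel(),q0,x_scale=[1,1,.01]); print('  single',o2.x.round(3))
    return o.x
if __name__=='__main__':
    j=fit('jack',[[110,25,6],[110,-25,6],[20,42,6],[-75,42,6],[-75,-42,6],[20,-42,6]],[[466,355],[487,410],[352,377],[243,415],[281,515],[388,470]],
     [[110,25,6],[110,-25,6],[20,42,6],[-75,42,6],[-75,-42,6]],[[396,373],[450,333],[457,490],[541,601],[636,527]],[540,130,-1.3])
    s=fit('shelf',[[32,221,58],[-32,221,58]],[[626,288],[631,371]],[[32,221,58],[-32,221,58]],[[287,198],[373,175]],[600,-350,0.])
    for z in (125,135):
        a,b=atz(T,tp([697,55]),z),atz(T,tp([722,585]),z); d=a-b; print('wall yaw',-np.arctan2(d[1],d[0])*-1,a.round(),b.round())
    for n,p in (('padA',[241,125]),('padB',[382,81])): print(n,atz(T,tp(p),12).round())
    print('jar',atz(T,tp([485,96]),85).round(),'bottle cap',atz(T,np.array([209,212])/1.5,225).round())
    y=s[2]
    print('lift pad',W(s,[[0,196,46]]).round(1),'grip',j[:2].round(1),'lever pad',W(j,[[-169,0,146]]).round(1))
    print('heading jack deg',np.degrees(j[2]),'shaker yaw',np.degrees(y))
E
python3 fit.py
```

```text
jack [512.109 133.248  -1.225]
[[-0.6, -0.6], [-0.1, 0.3], [-0.6, -0.8], [-1.5, 0.6], [-1.9, 0.5], [-0.2, 0.8], [-1.2, -1.0], [-0.0, -1.5], [-1.3, -0.7], [-0.4, -0.0], [0.7, -0.3]]
  single [512.535 130.645  -1.226]
  single [511.493 135.335  -1.221]
shelf [ 5.85431e+02 -3.05635e+02  2.60000e-02]
[[-1.2, -0.0], [-1.1, -0.1], [-0.8, -0.7], [0.4, -1.8]]
  single [ 5.83516e+02 -3.09224e+02  1.80000e-02]
  single [ 5.78621e+02 -3.02096e+02 -7.00000e-03]
wall yaw -0.0028612473441875013 [ 773. -142.  125.] [ 385. -141.  125.]
wall yaw -0.0028612473441874753 [ 770. -141.  135.] [ 384. -140.  135.]
padA [763. 214.  12.]
padB [797.  99.  12.]
jar [759.  16.  85.] bottle cap [704. 350. 225.]
lift pad [[ 580.4 -109.7   46. ]] grip [512.1 133.2] lever pad [[454.8 292.2 146. ]]
heading jack deg -70.16760876227688 shaker yaw 1.4793918830578074
```

```bash
python3 - <<'E'
from h import *
from scipy.spatial.transform import Rotation as R
q=robot.state()['ee_rot']; M=R.from_quat([q[1],q[2],q[3],q[0]]).as_matrix(); print(M.round(3), np.degrees(np.arctan2(M[1,2],M[0,2])))
E
python3 -m pendant '[0,0,40,0,85, 20,10,35,0,85, 25,20,25,0,85, 30,25,10,0,85, 33,25,0,0,85, 33,25,0,0,85, 33,25,0,0,85, 33,25,0,0,85]'
```

```text
[[-0.001  0.968  0.251]
 [ 0.001  0.251 -0.968]
 [-1.    -0.    -0.002]] -75.4648284474927
t: 0.77
position: [371.3, -472.6, 341.2]
ee_rot: [0.559, 0.433, 0.559, -0.433]
wrist_force: [1.1, -0.5, -0.8]
finger_gap: 84.7
```

```bash
python3 -m pendant '[9,38,3,0.104,85, 9,38,3,0.104,85, 9,38,3,0.104,85, 9,38,3,0.104,85, 9,38,3,0.104,85, 9,38,3,0.104,85, 9,38,0,0.104,85, 9,38,0,0.104,85]' && python3 -m pendant '[9,38,0,0.104,85, 9,38,0,0.104,85, 9,38,-10,0.104,85, 9,38,-20,0.104,85, 9,38,-20,0.104,85, 9,38,-20,0.104,85, 9,38,-10,0.104,85, 6,36,0,0.104,85]'
python3 - <<'E'
from h import *
import pickle
from scipy.spatial.transform import Rotation as R
s=robot.state();q=s['ee_rot']; M=R.from_quat([q[1],q[2],q[3],q[0]]).as_matrix(); print(s['position'],np.degrees(np.arctan2(M[1,2],M[0,2])),s['joints'])
f=cam('wrist'); save(f,'wrist1.png'); pickle.dump(f,open('w1.pkl','wb'))
E
```

```text
t: 1.43
position: [442.0, -168.3, 359.3]
ee_rot: [0.687, 0.168, 0.687, -0.168]
wrist_force: [0.7, -0.2, -0.2]
finger_gap: 85.2
t: 2.1
position: [508.6, 127.4, 279.6]
ee_rot: [0.695, -0.124, 0.698, 0.124]
wrist_force: [0.1, -0.6, -0.4]
finger_gap: 84.8
[508.6090403  127.35538522 279.64195033] 20.168385600663896 [ 0.2922749   0.29585498 -0.71749615  1.81592135  0.21398336  1.11336848
 -0.14777548]
```

View pics/wrist1.png

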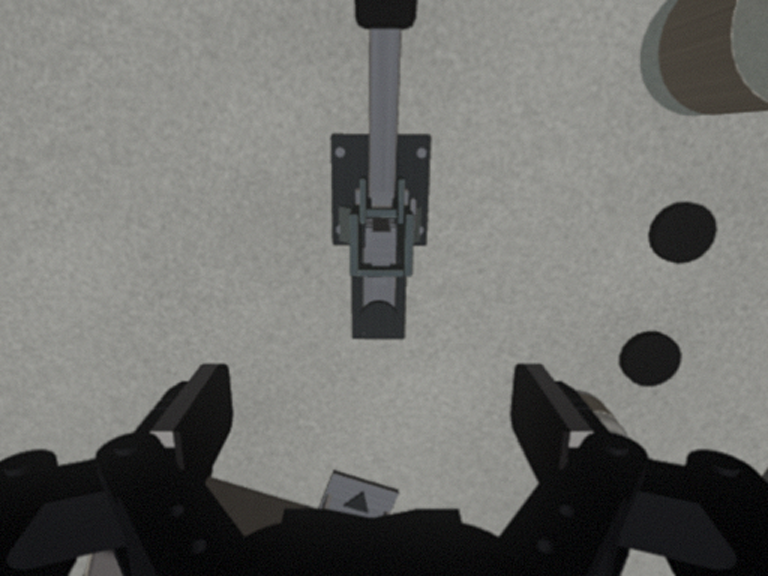

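Run:
```python
from fit import *
f=pickle.load(open('w1.pkl','rb'))
print('cam',-f['R'].T@f['t'])
def go(n,L,P,q0):
    P=np.array(P)/1.5-.17
    o=least_squares(lambda q:(proj(f,W(q,L))-P).ravel(),q0,x_scale=[1,1,.01]);print(n,o.x.round(3),o.fun.reshape(-1,2).round(1).tolist()); return o.x
j=go('jack',[[110,25,6],[110,-25,6],[20,42,6],[-75,42,6],[-75,-42,6],[20,-42,6]],[[405,338],[353,338],[427,244],[431,134],[332,134],[332,244]],[512,133,-1.22])
s=go('shelf',[[32,221,58],[-32,221,58]],[[397,490],[335,472]],[582,-310,0])
print(W(s,[[0,196,46]]),W(j,[[0,0,70]]))
```

```text
cam [485.13700087 196.19479089 422.21297933]
jack [514.328 134.848  -1.225] [[0.4, 0.9], [-0.5, 0.6], [0.3, 0.8], [0.5, -0.9], [-1.0, -1.3], [0.3, 0.4]]
shelf [ 5.83427e+02 -3.03022e+02  1.10000e-02] [[1.6, 0.7], [-1.6, -0.6]]
[[ 581.27621379 -107.03338108   46.        ]] [[514.32823723 134.84823412  70.        ]]
```

```bash
python3 -m pendant '[5,7,-20,-0.006,85, 0,0,-40,0,85, 0,0,-40,0,85, 0,0,-40,0,85, 0,0,-40,0,85, 0,0,-30,0,85, 0,0,-14,0,85, 0,0,0,0,85]' 60 && python3 -m pendant '[0,0,0,0,20, 0,0,0,0,20, 0,0,0,0,20, 0,0,0,0,20, 0,0,0,0,20, 0,0,0,0,20, 0,0,0,0,20, 0,0,0,0,20]' 60
```

```text
t: 2.82
position: [512.0, 131.9, 54.6]
ee_rot: [0.694, -0.12, 0.7, 0.12]
wrist_force: [-0.5, -0.5, 0.5]
finger_gap: 84.9
t: 3.48
position: [514.2, 132.5, 59.8]
ee_rot: [0.697, -0.12, 0.697, 0.119]
wrist_force: [-5.1, -1.9, 5.2]
finger_gap: 43.5
```

```bash
python3 -m pendant '[0,0,3,0,20, 0,0,6,0,20, 0,0,8,0,20, 0,0,8,0,20, 0,0,8,0,20, 0,0,7,0,20, 0,0,0,0,20, 0,0,0,0,20]' 80
python3 - <<'E'
from h import *
import pickle
f=cam('wrist'); save(f,'wrist2.png'); pickle.dump(f,open('w2.pkl','wb'))
s=robot.state(); print(s['position'],s['wrist_force'],s['ft_torque'],s['joints'])
E
```

```text
t: 4.15
position: [515.2, 133.1, 98.9]
ee_rot: [0.697, -0.12, 0.696, 0.12]
wrist_force: [0.3, -0.2, -9.3]
finger_gap: 43.2
[514.75174509 132.85406456  98.35838941] [ -0.59769362   0.15650501 -10.35858817] [-0.05998742 -0.06664021 -0.02194868] [ 0.16128019  0.53981832 -0.59946871  1.96179134  0.43091387  0.76811766
 -0.34752201]
```

View pics/wrist2.png

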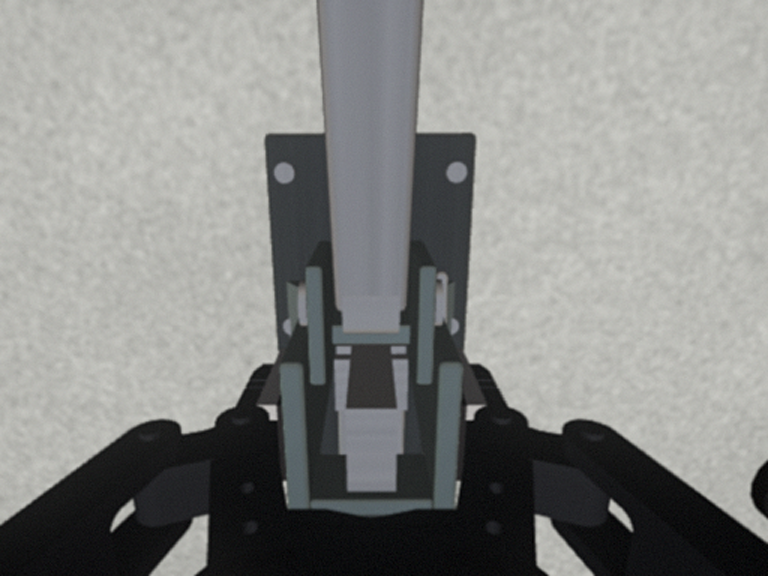

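Run:
```python
from fit import *
f=pickle.load(open('w2.pkl','rb'))
L=np.array([[-75,42,6],[-75,-42,6],[22,22,100],[22,-22,100.]]);P=np.array([[475,134],[266,134],[461,509],[284,509]])/1.5-.17
for zs in (None,38.6):
  def r(q):
    A=L.copy(); A[:,2]+= q[3] if zs is None else zs
    return (proj(f,W(q,A))-P).ravel()
  o=least_squares(r,[514,133,-1.22,39],x_scale=[1,1,.01,1]);print(o.x.round(3),o.fun.reshape(-1,2).round(1).tolist())
```

```text
[516.069 134.556  -1.227  36.848] [[1.3, -1.2], [-0.9, -0.7], [-3.8, 0.4], [3.6, 0.8]]
[515.772 135.379  -1.227  39.   ] [[2.0, -2.8], [-1.7, -2.3], [-3.0, 1.8], [2.8, 2.3]]
```

```bash
python3 -m pendant '[5,-6,0,-0.03,20, 9,-10,0,-0.05,20, 10,-12,0,-0.055,20, 10,-12,0,-0.055,20, 10,-12,0,-0.055,20, 10,-10,0,-0.05,20, 7,-8,-2,-0.035,20, 4,-4,-3,-0.016,20]' 80 && python3 -m pendant '[0,0,-5,0,20, 0,0,-6,0,20, 0,0,-6,0,20, 0,0,-5,0,20, 0,0,-4,0,20, 0,0,-2,0,20, 0,0,0,0,20, 0,0,0,0,20]' 80
python3 - <<'E'
from h import *
import pickle
from scipy.spatial.transform import Rotation as R
f=cam('scene'); save(f,'scene2.png',(120,90,400,300),2.8); pickle.dump(f,open('s2.pkl','wb'))
s=robot.state();q=s['ee_rot']; M=R.from_quat([q[1],q[2],q[3],q[0]]).as_matrix(); print(s['position'],s['wrist_force'],np.degrees(np.arctan2(M[1,2],M[0,2])),M[:,0])
E
```

```text
t: 4.87
position: [581.6, 56.7, 93.2]
ee_rot: [0.708, 0.003, 0.707, -0.004]
wrist_force: [0.1, -0.7, -9.7]
finger_gap: 43.3
t: 5.53
position: [579.8, 59.3, 65.3]
ee_rot: [0.707, 0.002, 0.707, -0.002]
wrist_force: [-0.3, 0.2, -9.4]
finger_gap: 43.4
[580.02033472  59.26510718  65.54511971] [ 0.02793672  0.67314282 -8.86622553] -0.27738328277092383 [ 5.19044053e-04  6.71972865e-05 -9.99999863e-01]
```

View pics/scene2.png

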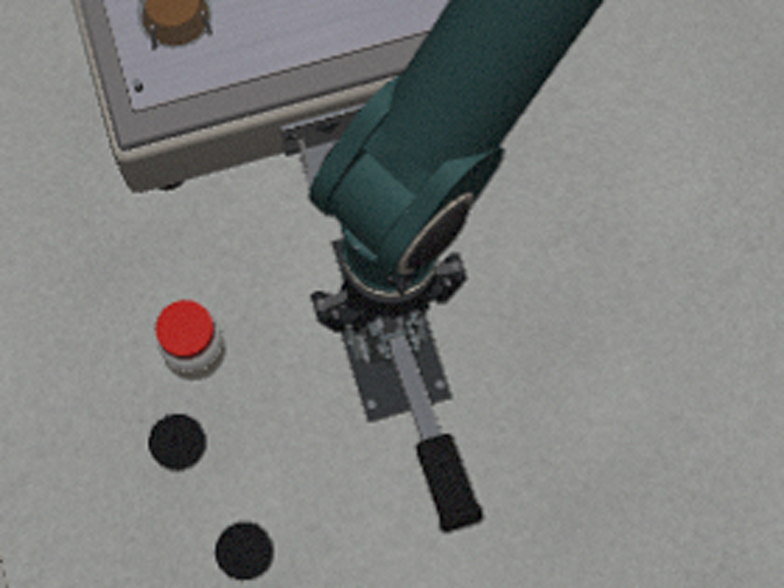

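Run:
```python
from h import *
import pickle
f=cam('top'); pickle.dump(f,open('t2.pkl','wb')); g=pickle.load(open('s2.pkl','rb'))
a=cv2.resize(f['frame'],None,fx=1.5,fy=1.5)[100:,150:700]; b=g['frame'][:300,130:512]
b=cv2.resize(b,None,fx=.65,fy=.65); 
im=np.zeros((600,800,3),np.uint8); im[:a.shape[0],:a.shape[1]]=a; im[:b.shape[0],550:550+b.shape[1]]=b[:,:250]
cv2.imwrite('pics/top2.png',im); print(robot.state()['joints'])
```

```text
[ 0.19831291  0.63183132 -0.46969403  1.85633364  0.40411395  0.74792273
 -0.49898057]
```

View pics/top2.png

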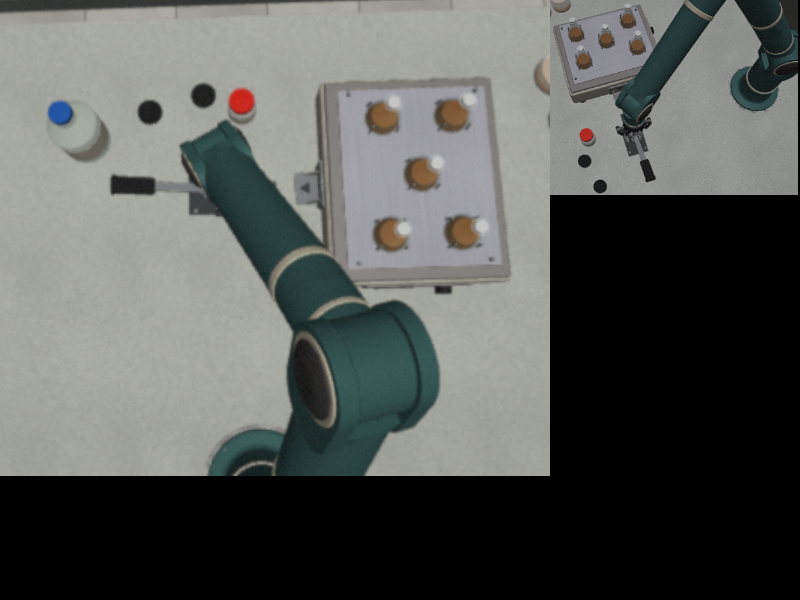

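Run:
```python
from h import *
import pickle
T=pickle.load(open('t2.pkl','rb'));S=pickle.load(open('s2.pkl','rb'))
def tri(a,b):
    o1,d1=ray(T,a);o2,d2=ray(S,b)
    d1/=np.linalg.norm(d1);d2/=np.linalg.norm(d2)
    s=np.linalg.lstsq(np.c_[d1,-d2],o2-o1,rcond=None)[0]; p,q=o1+s[0]*d1,o2+s[1]*d2
    print(((p+q)/2).round(),np.linalg.norm(p-q).round())
tri([(302+150)/1.5,(268+100)/1.5],[(700-550)/.65+130,11/.65])
tri([(218+150)/1.5,(152+100)/1.5],[120+395/2.8,90+225/2.8])
```

```text
[388. -40. 630.] 14.0
[587.  64. 340.] 21.0
```

```bash
python3 -m pendant '[0,-6,-1,0,20, 0,-12,-0.5,0,20, 0,-14,0,0,20, 0,-15,0,0,20, 0,-15,0,0,20, 0,-14,0,0,20, 0,-9,0,0,20, 0,-5,0,0,20]' 80 && python3 -m pendant '[0,0,0,0,20, 0,0,0,0,20, 0,0,0,0,20, 0,0,0,0,20, 0,0,0,0,20, 0,0,0,0,20, 0,0,0,0,20, 0,0,0,0,20]'
python3 - <<'E'
from h import *
import pickle
f=cam('scene'); pickle.dump(f,open('s3.pkl','wb'));g=cam('top');w=cam('wrist'); pickle.dump((g,w),open('tw3.pkl','wb'))
a=cv2.resize(f['frame'][90:240,150:350],None,fx=3,fy=3,interpolation=cv2.INTER_CUBIC)
b=cv2.resize(g['frame'][120:280,170:350],None,fx=2,fy=2,interpolation=cv2.INTER_CUBIC) if 0 else cv2.resize(w['frame'],(200,150))
im=np.zeros((450,800,3),np.uint8); im[:,:600]=a; im[:150,600:]=b; im[150:300,600:]=cv2.resize(g['frame'][110:260,140:340],(200,150))
cv2.imwrite('pics/m3.png',im); s=robot.state(); print(s['position'],s['wrist_force'])
E
```

```text
t: 6.3
position: [579.6, -34.3, 63.7]
ee_rot: [0.707, 0.003, 0.707, -0.004]
wrist_force: [-1.2, -0.4, -9.2]
finger_gap: 43.2
t: 6.97
position: [579.8, -30.7, 63.8]
ee_rot: [0.707, 0.002, 0.707, -0.002]
wrist_force: [0.3, 0.8, -9.5]
finger_gap: 43.3
[579.79583393 -30.92482453  63.78862271] [-0.38589986 -0.40791871 -9.55052634]
```

View pics/m3.png

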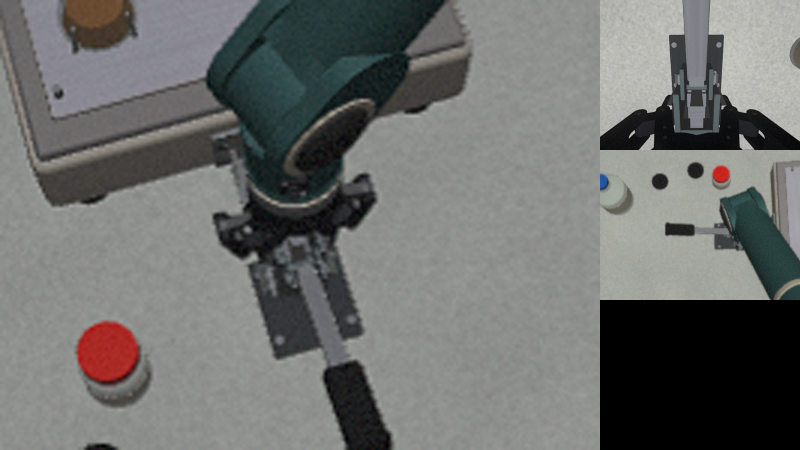

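```bash
python3 -m pendant '[0,0,-1,0,20, 0,0,-1,0,20, 0,0,-1,0,20, 0,0,-1,0,20, 0,0,-1,0,20, 0,0,-1,0,20, 0,0,0,0,20, 0,0,0,0,20]'
```

```text
t: 7.78
position: [579.8, -31.0, 59.9]
ee_rot: [0.707, 0.001, 0.707, -0.002]
wrist_force: [-7.5, -0.3, 8.8]
finger_gap: 43.1
```

```bash
python3 -m pendant '[0,0,2,0,20, 0,0,0,0,30, 0,0,0,0,85, 0,0,0,0,85, 0,0,0,0,85, 0,0,0,0,85, 0,0,0,0,85, 0,0,0,0,85]' && python3 -m pendant '[0,0,10,0,85, 0,0,30,0,85, 0,0,40,0,85, 0,0,40,0,85, 0,20,30,0,85, 0,30,0,0,85, 0,40,0,0,85, 0,40,0,0,85]' && python3 -m pendant '[0,40,0,0,60, 0,40,0,0,30, 0,0,0,0,0, 0,0,0,0,0, 0,0,0,0,0, 0,0,0,0,0, 0,0,0,0,0, 0,0,0,0,0]' 60
python3 - <<'E'
from h import *
import pickle
f=cam('scene'); g=cam('top');w=cam('wrist'); pickle.dump((g,f,w),open('m4.pkl','wb'))
im=np.zeros((600,800,3),np.uint8)
im[:390,:540]=cv2.resize(f['frame'][110:240,180:360],None,fx=3,fy=3,interpolation=cv2.INTER_CUBIC)
im[390:,:]=np.zeros((210,800,3),np.uint8)
im[390:590,:320]=cv2.resize(g['frame'][140:240,180:340],None,fx=2,fy=2,interpolation=cv2.INTER_CUBIC)
im[390:582,320:576]=cv2.resize(w['frame'],(256,192),interpolation=cv2.INTER_AREA)
cv2.imwrite('pics/m4.png',im); print(robot.state()['position'],robot.state()['finger_gap'])
E
```

```text
t: 8.45
position: [580.1, -30.9, 60.0]
ee_rot: [0.707, 0.002, 0.707, -0.002]
wrist_force: [0.1, 0.6, 0.1]
finger_gap: 84.9
t: 9.12
position: [580.3, 99.4, 211.7]
ee_rot: [0.708, 0.003, 0.706, -0.003]
wrist_force: [0.1, 0.4, 0.4]
finger_gap: 85.1
t: 9.78
position: [580.2, 177.3, 209.9]
ee_rot: [0.707, 0.002, 0.707, -0.003]
wrist_force: [-0.0, -0.3, -0.6]
finger_gap: 0.3
[579.96940228 178.24016435 209.85932234] 0.24734063995483568
```

View pics/m4.png

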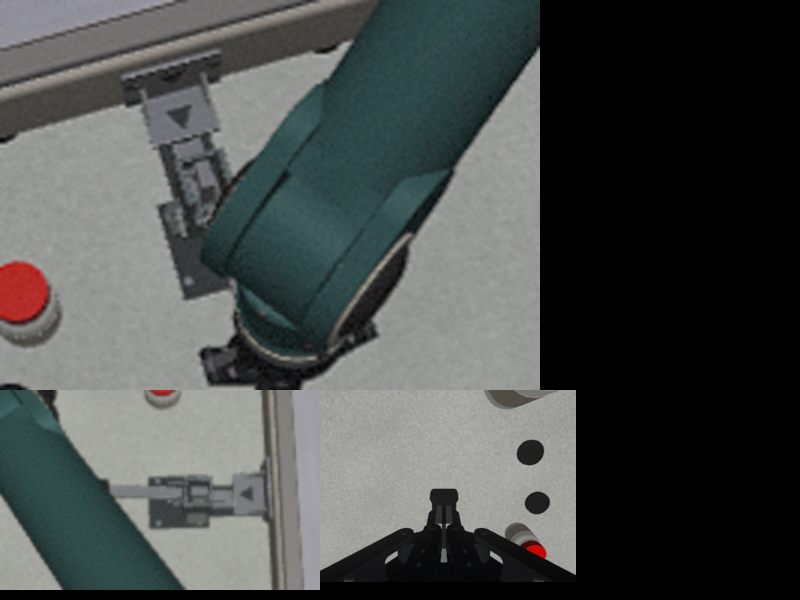

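Run:
```python
from h import *
import pickle
g,f,w=pickle.load(open('m4.pkl','rb'))
im=np.zeros((580,800,3),np.uint8)
im[:256,:512]=cv2.convertScaleAbs(cv2.resize(g['frame'][177:209,253:317],None,fx=8,fy=8,interpolation=cv2.INTER_CUBIC),alpha=1.5)
im[:570,516:798]=cv2.convertScaleAbs(cv2.resize(f['frame'][122:217,218:265],None,fx=6,fy=6,interpolation=cv2.INTER_CUBIC),alpha=1.5)
cv2.imwrite('pics/m5.png',im)
```

```text
(no output)
```

View pics/m5.png

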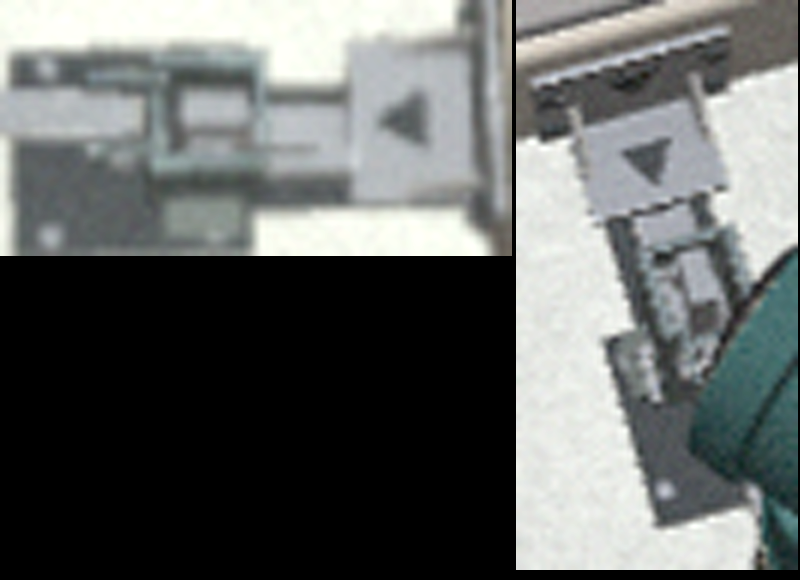

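```bash
cat > fit2.py <<'E'
from h import *
import pickle
from scipy.optimize import least_squares
from fit import W
g,f,w=pickle.load(open('m4.pkl','rb'))
tp=lambda P:np.array(P)/8+[253,177]-.44
sp=lambda P:(np.array(P)-[516,0])/6+[218,122]-.42
def go(n,c,L,P,q0):
    o=least_squares(lambda q:(proj(c,W(q,L))-P).ravel(),q0,x_scale=[1,1,.01],loss='soft_l1');print(n,o.x.round(3),(proj(c,W(o.x,L))-P).round(1).tolist()); return o.x
for n,c,L,P,Ls,Ps in (('top',g,[[-75,42,6],[-75,-42,6],[20,-42,6],[22,22,100],[22,-22,100],[-22,22,100],[-22,-22,100]],tp([[11,50],[14,254],[252,251],[268,50],[268,172],[152,50],[152,172]]),[[32,221,58],[-32,221,58]],tp([[347,42],[352,203]])),
  ('scene',f,[[-75,42,6],[20,42,6],[-75,-42,6]],sp([[657,525],[604,338],[755,497]]),[[32,221,58],[-32,221,58]],sp([[594,217],[727,186]]))):
    j=go(n+' jack',c,L,P,[580,-31,-1.57]); s=go(n+' shelf',c,Ls,Ps,[580,-308,0])
    s2=np.array([s[0],s[1],0]); m=W(s,[[0,221,58]])[0]
    a=W(j,[[80,0,34]])[0]; print('saddle',a.round(1),'pad',W(s,[[0,196,46]])[0].round(1),'pad yaw0',(m-[0,25,0]).round(1))
E
python3 fit2.py
```

```text
top jack [578.911 -32.23   -1.591] [[0.0, -0.4], [-0.3, 0.4], [0.2, 0.6], [0.1, 0.1], [0.3, -0.4], [-0.3, 0.2], [-0.2, -0.4]]
top shelf [ 5.77558e+02 -3.07744e+02 -1.10000e-02] [[-0.0, -0.3], [0.0, 0.3]]
saddle [ 577.3 -112.2   34. ] pad [ 579.7 -111.8   46. ] pad yaw0 [ 579.9 -111.8   58. ]
scene jack [579.378 -25.134  -1.668] [[-2.5, 0.9], [-0.1, -0.5], [11.6, -0.2]]
scene shelf [ 5.70865e+02 -3.05257e+02 -4.40000e-02] [[-0.5, 0.1], [0.5, -0.1]]
saddle [ 571.6 -104.8   34. ] pad [ 579.5 -109.4   46. ] pad yaw0 [ 580.6 -109.5   58. ]
```

```bash
python3 -m pendant '[0,-15,-15,0,0, 0,-20,-20,0,0, 0,0,-10,0,0, 0,0,0,0,0, 0,0,-5,0,0, 0,0,-5,0,0, 0,0,-5,0,0, 0,0,-5,0,0]' && python3 -m pendant '[0,0,-8,0,0, 0,0,-8,0,0, 0,0,-8,0,0, 0,0,-8,0,0, 0,0,-8,0,0, 0,0,-8,0,0, 0,0,-5,0,0, 0,0,0,0,0]'
```

```text
t: 10.6
position: [580.2, 145.3, 145.2]
ee_rot: [0.708, 0.002, 0.707, -0.001]
wrist_force: [0.7, 1.2, 2.1]
finger_gap: 0.2
t: 11.27
position: [579.6, 144.7, 90.8]
ee_rot: [0.707, 0.002, 0.707, -0.001]
wrist_force: [-0.1, 1.6, 1.9]
finger_gap: -0.1
```

```bash
python3 -m pendant '[0,0,-6,0,0, 0,0,-6,0,0, 0,0,-5,0,0, 0,0,-4,0,0, 0,0,-3,0,0, 0,0,-2,0,0, 0,0,0,0,0, 0,0,0,0,0]'
```

```text
t: 11.93
position: [579.9, 143.5, 66.7]
ee_rot: [0.707, 0.001, 0.707, -0.002]
wrist_force: [-2.1, 0.2, 10.9]
finger_gap: 0.2
```

```bash
python3 -m pendant '[0,0,5,0,0, 0,0,10,0,0, 0,0,15,0,0, 0,0,15,0,0, 0,0,15,0,0, 0,0,15,0,0, 0,0,15,0,0, 0,0,10,0,0]' && python3 -m pendant '[0,0,0,0,0, 0,0,0,0,0, 0,0,-5,0,0, 0,0,-8,0,0, 0,0,-8,0,0, 0,0,-8,0,0, 0,0,-8,0,0, 0,0,-8,0,0]' && python3 -m pendant '[0,0,-8,0,0, 0,0,-8,0,0, 0,0,-8,0,0, 0,0,-8,0,0, 0,0,-6,0,0, 0,0,-5,0,0, 0,0,-4,0,0, 0,0,-4,0,0]' && python3 -m pendant '[0,0,-2,0,0, 0,0,-2,0,0, 0,0,-2,0,0, 0,0,-2,0,0, 0,0,0,0,0, 0,0,0,0,0, 0,0,0,0,0, 0,0,0,0,0]'
```

```text
t: 12.6
position: [579.8, 142.7, 166.6]
ee_rot: [0.707, 0.002, 0.707, -0.003]
wrist_force: [0.1, 0.2, -0.7]
finger_gap: 0.4
t: 13.27
position: [579.9, 145.5, 120.2]
ee_rot: [0.707, 0.002, 0.707, -0.001]
wrist_force: [-0.7, 3.8, 8.5]
finger_gap: 0.3
t: 13.93
position: [580.0, 148.8, 71.3]
ee_rot: [0.708, 0.003, 0.706, 0.001]
wrist_force: [-3.9, 6.2, 14.4]
finger_gap: 0.2
t: 14.6
position: [580.2, 148.1, 64.7]
ee_rot: [0.708, 0.002, 0.706, 0.0]
wrist_force: [-7.0, 4.4, 24.5]
finger_gap: 0.1
```

```bash
python3 -m pendant '[0,0,6,0,0, 0,0,12,0,0, 0,0,15,0,0, 0,0,15,0,0, 0,0,15,0,0, 0,0,15,0,0, 0,0,17,0,0, 0,0,13,0,0]' && python3 -m pendant '[0,0,0,0,0, 0,0,0,0,0, 0,0,-5,0,0, 0,0,-8,0,0, 0,0,-8,0,0, 0,0,-8,0,0, 0,0,-8,0,0, 0,0,-8,0,0]' && python3 -m pendant '[0,0,-8,0,0, 0,0,-8,0,0, 0,0,-8,0,0, 0,0,-8,0,0, 0,0,-6,0,0, 0,0,-5,0,0, 0,0,-4,0,0, 0,0,-4,0,0]' && python3 -m pendant '[0,0,-2,0,0, 0,0,-2,0,0, 0,0,-2,0,0, 0,0,-2,0,0, 0,0,0,0,0, 0,0,0,0,0, 0,0,0,0,0, 0,0,0,0,0]'
python3 - <<'E'
from h import *
import pickle
f=cam('scene'); g=cam('top'); pickle.dump((g,f),open('m6.pkl','wb'))
im=np.zeros((600,800,3),np.uint8)
im[:600,:480]=cv2.convertScaleAbs(cv2.resize(f['frame'][110:230,140:300][:, :96*1],None,fx=5,fy=5,interpolation=cv2.INTER_CUBIC),alpha=1.4) if 0 else cv2.convertScaleAbs(cv2.resize(f['frame'][100:250,150:270],None,fx=4,fy=4,interpolation=cv2.INTER_CUBIC),alpha=1.4)
im[:320,480:]=cv2.convertScaleAbs(cv2.resize(g['frame'][177:217,277:317],None,fx=8,fy=8,interpolation=cv2.INTER_CUBIC),alpha=1.4)
im[320:560,480:800]=cv2.resize(g['frame'],(320,240),interpolation=cv2.INTER_AREA)
cv2.imwrite('pics/m6.png',im); s=robot.state(); print(s['position'],s['wrist_force'])
E
```

```text
t: 15.27
position: [579.6, 143.7, 169.8]
ee_rot: [0.707, 0.002, 0.707, -0.002]
wrist_force: [-0.2, 0.2, 0.7]
finger_gap: 0.4
t: 15.93
position: [579.5, 144.4, 123.6]
ee_rot: [0.707, 0.002, 0.707, -0.002]
wrist_force: [-1.1, 1.3, 0.4]
finger_gap: -0.1
t: 16.6
position: [579.9, 144.2, 74.4]
ee_rot: [0.707, 0.002, 0.707, -0.002]
wrist_force: [-3.9, 0.6, 12.5]
finger_gap: 0.1
t: 17.27
position: [580.0, 143.5, 67.3]
ee_rot: [0.707, 0.001, 0.707, -0.003]
wrist_force: [-4.3, -0.0, 14.1]
finger_gap: 0.0
[579.96421029 143.54644322  67.33184114] [-4.36622651 -1.22500142 14.7307295 ]
```

View pics/m6.png

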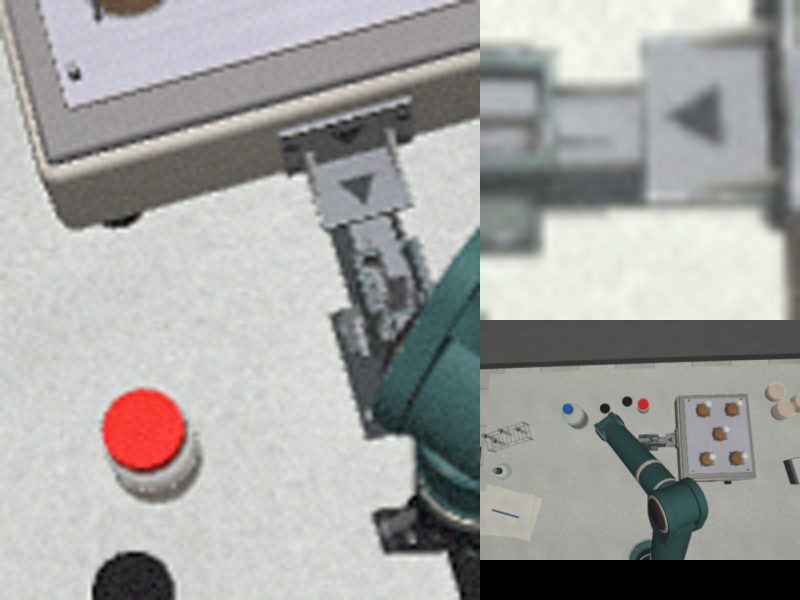

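```bash
cat > lift.py <<'E'
from h import *
import pickle
def lift(f,g,f0,g0):
    # rigid tilt about the far-feet line (shaker y=-135), pad lifted h
    def mv(P,h,dx=0,dy=0):
        a=h/331; x,y,z=P; yy=y+310+135
        return [x+dx, -445+yy*np.cos(a)-z*np.sin(a)+dy, yy*np.sin(a)+z*np.cos(a)]
    pts={'scene':(f0,f,{'tri':[580,-102,58],'wallcorner':[770,-145,125],'screw':[748,-163,164]}),
         'top':(g0,g,{'tri':[580,-102,58],'screw':[748,-163,164],'far':[748,-460,164]})}
    for n,(a,b,d) in pts.items():
        A=cv2.cvtColor(a['frame'],6).astype(np.float32);B=cv2.cvtColor(b['frame'],6).astype(np.float32)
        for k,P in d.items():
            p=proj(a,[P])[0]; c=np.round(p).astype(int); r=7
            if min(c)<r+6 or c[0]>505 or c[1]>376: continue
            t=A[c[1]-r:c[1]+r+1,c[0]-r:c[0]+r+1]; S=B[c[1]-r-6:c[1]+r+7,c[0]-r-6:c[0]+r+7]
            m=cv2.matchTemplate(cv2.resize(S,None,fx=8,fy=8,interpolation=2),cv2.resize(t,None,fx=8,fy=8,interpolation=2),cv2.TM_CCOEFF_NORMED)
            _,v,_,l=cv2.minMaxLoc(m)
            print(n,k,c,'shift',np.array(l)/8-6,round(v,2),'pred10',(proj(a,[mv(P,10)])[0]-p).round(2),'pred20',(proj(a,[mv(P,20)])[0]-p).round(2))
E
python3 - <<'E'
from lift import *
g,f=pickle.load(open('m6.pkl','rb')); g4,f4,_=pickle.load(open('m4.pkl','rb'))
lift(f,g,f4,g4)
f0=pickle.load(open('scene0.pkl','rb'));g0=pickle.load(open('top0.pkl','rb'))
print('m4 vs 0');lift(f4,g4,f0,g0)
E
```

```text
scene tri [240 149] shift [-0.125 -1.875] 0.94 pred10 [-0.28 -2.13] pred20 [-0.6  -4.38]
scene wallcorner [164 144] shift [-0.875 -2.375] 0.97 pred10 [-0.94 -2.76] pred20 [-1.91 -5.62]
scene screw [168 129] shift [-0.875 -2.75 ] 0.94 pred10 [-1.01 -3.22] pred20 [-2.04 -6.53]
top tri [301 192] shift [ 0.875 -0.5  ] 0.91 pred10 [ 0.93 -0.59] pred20 [ 1.97 -1.19]
top screw [323 127] shift [ 1.625 -1.   ] 0.97 pred10 [ 2.19 -0.98] pred20 [ 4.49 -1.95]
top far [427 124] shift [1.25 0.  ] 0.99 pred10 [1.67 0.01] pred20 [3.31 0.04]
m4 vs 0
scene tri [240 149] shift [-0.125  0.   ] 0.85 pred10 [-0.28 -2.13] pred20 [-0.6  -4.38]
scene wallcorner [164 144] shift [0. 0.] 1.0 pred10 [-0.94 -2.76] pred20 [-1.91 -5.62]
scene screw [168 129] shift [0. 0.] 0.99 pred10 [-1.01 -3.22] pred20 [-2.04 -6.53]
top tri [301 192] shift [ 0.  -0.5] 0.59 pred10 [ 0.93 -0.59] pred20 [ 1.97 -1.19]
top screw [323 127] shift [0.125 0.   ] 0.99 pred10 [ 2.19 -0.98] pred20 [ 4.49 -1.95]
top far [427 124] shift [0. 0.] 1.0 pred10 [1.67 0.01] pred20 [3.31 0.04]
```

```bash
python3 -m pendant '[0,0,6,0,0, 0,0,12,0,0, 0,0,15,0,0, 0,0,15,0,0, 0,0,15,0,0, 0,0,15,0,0, 0,0,15,0,0, 0,0,13,0,0]' && python3 -m pendant '[0,0,5,0,0, 0,0,5,0,0, 0,0,0,0,0, 0,0,0,0,0, 0,0,0,0,0, 0,0,0,0,0, 0,0,0,0,0, 0,0,0,0,0]'
python3 - <<'E'
from lift import *
f=cam('scene'); g=cam('top'); w=cam('wrist'); pickle.dump((g,f,w),open('m7.pkl','wb')); g4,f4,_=pickle.load(open('m4.pkl','rb'))
lift(f,g,f4,g4); s=robot.state(); print(s['t'],s['position'],s['wrist_force'])
E
```

```text
t: 18.03
position: [579.7, 143.1, 172.2]
ee_rot: [0.707, 0.002, 0.707, -0.002]
wrist_force: [-0.1, -0.9, -0.0]
finger_gap: 0.1
t: 18.7
position: [579.6, 144.0, 181.4]
ee_rot: [0.707, 0.002, 0.707, -0.002]
wrist_force: [1.0, 0.4, 0.4]
finger_gap: 0.4
scene tri [240 149] shift [ 0.125 -0.75 ] 0.91 pred10 [-0.28 -2.13] pred20 [-0.6  -4.38]
scene wallcorner [164 144] shift [-0.25 -0.75] 0.97 pred10 [-0.94 -2.76] pred20 [-1.91 -5.62]
scene screw [168 129] shift [-0.125 -0.75 ] 0.94 pred10 [-1.01 -3.22] pred20 [-2.04 -6.53]
top tri [301 192] shift [ 0.125 -0.25 ] 0.95 pred10 [ 0.93 -0.59] pred20 [ 1.97 -1.19]
top screw [323 127] shift [ 0.5 -0.5] 0.95 pred10 [ 2.19 -0.98] pred20 [ 4.49 -1.95]
top far [427 124] shift [0.375 0.   ] 0.99 pred10 [1.67 0.01] pred20 [3.31 0.04]
18.85 [579.72756505 144.06929366 181.66804675] [-1.51890943 -0.27088747  0.34146847]
```

```bash
python3 -m pendant '[0,0,0,0,0, 0,0,0,0,0, 0,0,0,0,0, 0,0,0,0,0, 0,0,0,0,0, 0,0,0,0,0, 0,0,0,0,0, 0,0,0,0,0]' >/dev/null
python3 - <<'E'
from lift import *
f=cam('scene'); g=cam('top'); w=cam('wrist'); pickle.dump((g,f,w),open('m8.pkl','wb')); g4,f4,_=pickle.load(open('m4.pkl','rb'))
lift(f,g,f4,g4)
# jack shift between m4 and now (top view, tower patch and base corner)
A=g4['frame'].astype(np.float32);B=g['frame'].astype(np.float32)
for c in ([282,190],[262,205],[290,195],[257,207]):
    t=A[c[1]-5:c[1]+6,c[0]-5:c[0]+6];S=B[c[1]-10:c[1]+11,c[0]-10:c[0]+11]
    m=cv2.matchTemplate(cv2.resize(S,None,fx=8,fy=8,interpolation=2),cv2.resize(t,None,fx=8,fy=8,interpolation=2),cv2.TM_CCOEFF_NORMED)
    _,v,_,l=cv2.minMaxLoc(m); print('jack',c,np.array(l)/8-5,round(v,2))
E
```

```text
scene tri [240 149] shift [ 0.125 -0.75 ] 0.91 pred10 [-0.28 -2.13] pred20 [-0.6  -4.38]
scene wallcorner [164 144] shift [-0.125 -0.75 ] 0.97 pred10 [-0.94 -2.76] pred20 [-1.91 -5.62]
scene screw [168 129] shift [-0.125 -0.75 ] 0.95 pred10 [-1.01 -3.22] pred20 [-2.04 -6.53]
top tri [301 192] shift [ 0.25 -0.25] 0.95 pred10 [ 0.93 -0.59] pred20 [ 1.97 -1.19]
top screw [323 127] shift [ 0.5   -0.375] 0.95 pred10 [ 2.19 -0.98] pred20 [ 4.49 -1.95]
top far [427 124] shift [0.375 0.   ] 0.99 pred10 [1.67 0.01] pred20 [3.31 0.04]
jack [282, 190] [ 0.    -0.625] 0.94
jack [262, 205] [ 5.   -0.25] 0.82
jack [290, 195] [-0.125 -0.625] 0.98
jack [257, 207] [-1.75   2.875] 0.69
```

```bash
cat > rigid.py <<'E'
from h import *
import pickle
from scipy.optimize import least_squares
from scipy.spatial.transform import Rotation as R
f0=pickle.load(open('scene0.pkl','rb'));g0=pickle.load(open('top0.pkl','rb'))
C=np.array([580,-310,0.])
def feats(a,b):
    A=cv2.cvtColor(a['frame'],6);B=cv2.cvtColor(b['frame'],6)
    poly=proj(a,[[755,-165,164],[755,-455,164],[405,-455,164],[405,-165,164]])
    m=np.zeros_like(A);cv2.fillPoly(m,[poly.astype(int)],255); m=cv2.dilate(m,np.ones((7,7)))
    p=cv2.goodFeaturesToTrack(A,60,.03,6,mask=m)
    q,st,_=cv2.calcOpticalFlowPyrLK(A,B,p,None,winSize=(13,13)); r,s2,_=cv2.calcOpticalFlowPyrLK(B,A,q,None,winSize=(13,13))
    ok=(np.abs(r-p).reshape(-1,2).max(1)<.3)&(st.ravel()==1)&(np.abs(q-p).reshape(-1,2).max(1)<9)
    p=p.reshape(-1,2)[ok];q=q.reshape(-1,2)[ok]
    return np.array([atz(a,x,164) for x in p]),q-p,p
def solve(f,g,pr=True):
    D=[(c,)+feats(a,c) for a,c in ((f0,f),(g0,g))]
    def mv(v,X): return C+R.from_rotvec(v[:3]).apply(X-C)+v[3:]
    def res(v): return np.concatenate([(proj(c,mv(v,X))-proj(c,X)-d).ravel() for c,X,d,_ in D])
    o=least_squares(lambda v:np.r_[res(v),(v[2])/.01],np.zeros(6),x_scale=[.01]*3+[1]*3,loss='soft_l1',f_scale=.3)
    v=o.x; tr=lambda P:(mv(v,np.array(P,float)+C)-C-P).round(1)
    print('n',[len(d[1]) for d in D],'rot',v[:3].round(4),'rms',np.median(np.abs(res(v))).round(2))
    print('feet front/back',tr([-160,135,0]),tr([160,135,0]),'far feet',tr([-160,-135,0]),tr([160,-135,0]),'pad',tr([0,196,46]))
E
python3 - <<'E'
from rigid import *
for n in ('m4','m6','m7','m8'):
    L=pickle.load(open(n+'.pkl','rb')); print(n); solve(L[1],L[0])
E
```

```text
m4
n [56, 44] rot [ 0.0042  0.0012 -0.0014] rms 0.29
feet front/back [0.1 1.6 1.1] [0.1 1.2 0.8] far feet [-0.2  1.6 -0. ] [-0.2  1.2 -0.4] pad [0.3 1.2 1.2]
m6
n [49, 32] rot [ 0.0241 -0.0003 -0.0014] rms 0.26
feet front/back [ 0.3 -0.7  6.9] [ 0.3 -1.1  6.9] far feet [-0.1 -0.6  0.3] [-0.1 -1.1  0.4] pad [ 0.4 -2.   8.4]
m7
n [53, 44] rot [ 0.0093  0.0011 -0.0009] rms 0.25
feet front/back [0.1 0.5 2.5] [0.1 0.2 2.1] far feet [-0.2  0.5 -0.1] [-0.2  0.2 -0.4] pad [ 0.2 -0.1  2.9]
m8
n [54, 45] rot [ 0.0099  0.0006 -0.0007] rms 0.26
feet front/back [0.1 0.7 2.7] [0.1 0.4 2.5] far feet [-0.1  0.7  0. ] [-0.1  0.4 -0.2] pad [0.1 0.1 3.2]
```

```bash
cat > snap.py <<'E'
from rigid import *
import sys
f=cam('scene');g=cam('top'); pickle.dump((g,f),open(sys.argv[1]+'.pkl','wb')); solve(f,g); s=robot.state(); print(round(s['t'],2),s['position'].round(1),np.round(s['wrist_force'],1))
E
python3 -m pendant '[0,0,-10,0,0, 0,0,-10,0,0, 0,0,-10,0,0, 0,0,-5,0,0, 0,0,-5,0,0, 0,0,-5,0,0, 0,0,0,0,0, 0,0,0,0,0]' | egrep 'pos|wri'; python3 -m pendant '[0,0,-6,0,0, 0,0,-5,0,0, 0,0,-4,0,0, 0,0,-3,0,0, 0,0,-2,0,0, 0,0,0,0,0, 0,0,0,0,0, 0,0,0,0,0]' | egrep 'pos|wri'; python3 snap.py a1; python3 -m pendant '[0,0,-6,0,0, 0,0,-5,0,0, 0,0,-4,0,0, 0,0,-3,0,0, 0,0,-2,0,0, 0,0,0,0,0, 0,0,0,0,0, 0,0,0,0,0]' | egrep 'pos|wri'; python3 snap.py a2;  python3 -m pendant '[0,0,-6,0,0, 0,0,-5,0,0, 0,0,-4,0,0, 0,0,-3,0,0, 0,0,-2,0,0, 0,0,0,0,0, 0,0,0,0,0, 0,0,0,0,0]' | egrep 'pos|wri'; python3 snap.py a3
```

```text
position: [579.6, 143.9, 136.5]
wrist_force: [-0.5, -0.5, 1.6]
position: [579.8, 144.0, 116.9]
wrist_force: [-0.9, 0.2, 1.9]
n [53, 36] rot [ 0.0074 -0.0001 -0.0003] rms 0.26
feet front/back [0.  0.2 2. ] [0.  0.1 2.1] far feet [-0.1  0.2  0. ] [-0.1  0.1  0.1] pad [ 0.  -0.2  2.5]
21.1 [579.7 143.9 116.9] [-0.5 -0.6  1.4]
position: [580.3, 145.5, 97.8]
wrist_force: [-0.9, 2.3, 9.8]
n [53, 34] rot [ 0.0092 -0.0008  0.0003] rms 0.26
feet front/back [-0.   0.1  2.3] [-0.   0.2  2.6] far feet [ 0.   0.1 -0.2] [0.  0.2 0.1] pad [-0.1 -0.3  3. ]
21.87 [580.3 145.5  97.9] [-1.   2.8  9.8]
position: [580.3, 146.0, 78.6]
wrist_force: [-2.1, 3.2, 14.6]
n [51, 31] rot [ 0.0166  0.0005 -0.    ] rms 0.24
feet front/back [-0.1 -0.6  4.9] [-0.1 -0.6  4.8] far feet [-0.1 -0.5  0.4] [-0.1 -0.5  0.3] pad [-0.1 -1.3  5.8]
22.63 [580.3 146.   78.6] [-2.3  2.6 16.2]
```

```bash
python3 -m pendant '[0,0,-5,0,0, 0,0,-4,0,0, 0,0,-3,0,0, 0,0,-2,0,0, 0,0,-2,0,0, 0,0,0,0,0, 0,0,0,0,0, 0,0,0,0,0]' | egrep 'pos|wri'; python3 snap.py a4;  python3 -m pendant '[0,0,-2,0,0, 0,0,-2,0,0, 0,0,-2,0,0, 0,0,0,0,0, 0,0,0,0,0, 0,0,0,0,0, 0,0,0,0,0, 0,0,0,0,0]' | egrep 'pos|wri'; python3 snap.py a5; python3 -m pendant '[0,0,-2,0,0, 0,0,-2,0,0, 0,0,-2,0,0, 0,0,0,0,0, 0,0,0,0,0, 0,0,0,0,0, 0,0,0,0,0, 0,0,0,0,0]' | egrep 'pos|wri'; python3 snap.py a6
```

```text
position: [580.6, 144.9, 65.4]
wrist_force: [-11.4, -1.4, 37.0]
n [48, 32] rot [ 0.0195  0.0041 -0.0009] rms 0.25
feet front/back [-0.6 -0.   5.9] [-0.6 -0.3  4.6] far feet [-0.9  0.   0.7] [-0.9 -0.2 -0.7] pad [-0.4 -1.   6.4]
23.4 [580.6 145.   65.4] [-10.3  -2.5  37.6]
position: [581.3, 144.6, 62.4]
wrist_force: [-16.8, -5.5, 57.9]
n [48, 33] rot [ 0.0302  0.0003 -0.001 ] rms 0.3
feet front/back [-0.1 -0.6  7.9] [-0.1 -0.9  7.8] far feet [-0.3 -0.5 -0.2] [-0.3 -0.8 -0.3] pad [-0.  -2.2  9.7]
24.17 [581.4 144.6  62.4] [-16.5  -5.4  57. ]
position: [582.1, 144.7, 59.8]
wrist_force: [-21.9, -9.9, 79.3]
n [48, 33] rot [0.024  0.0013 0.0002] rms 0.24
feet front/back [-0.4  0.3  7.2] [-0.4  0.4  6.8] far feet [-0.3  0.4  0.7] [-0.3  0.5  0.3] pad [-0.3 -0.8  8.5]
24.93 [583.1 144.5  60.1] [-22.6  -9.7  81.5]
```

```bash
python3 -m pendant '[0,0,4,0,0, 0,0,4,0,0, 0,0,4,0,0, 0,0,4,0,0, 0,0,4,0,0, 0,0,4,0,0, 0,0,4,0,0, 0,0,4,0,0]' | egrep 'pos|wri'; python3 snap.py b1;  python3 -m pendant '[0,0,4,0,0, 0,0,4,0,0, 0,0,4,0,0, 0,0,4,0,0, 0,0,4,0,0, 0,0,4,0,0, 0,0,4,0,0, 0,0,4,0,0]' | egrep 'pos|wri'; python3 snap.py b2; python3 -m pendant '[0,0,6,0,0, 0,0,6,0,0, 0,0,6,0,0, 0,0,6,0,0, 0,0,6,0,0, 0,0,6,0,0, 0,0,6,0,0, 0,0,6,0,0]' | egrep 'pos|wri'; python3 snap.py b3
```

```text
position: [578.9, 143.2, 80.1]
wrist_force: [0.2, 0.4, -0.4]
n [48, 31] rot [ 0.0189  0.0039 -0.0005] rms 0.24
feet front/back [-0.6 -0.4  5.9] [-0.6 -0.5  4.6] far feet [-0.8 -0.3  0.7] [-0.8 -0.4 -0.5] pad [-0.4 -1.3  6.4]
25.7 [579.4 143.4  80.6] [-0.4 -0.4  0.7]
position: [579.8, 144.1, 113.3]
wrist_force: [0.1, -0.1, -0.5]
n [49, 33] rot [0.0171 0.0012 0.0003] rms 0.24
feet front/back [-0.4 -0.8  5.1] [-0.4 -0.7  4.7] far feet [-0.3 -0.8  0.5] [-0.3 -0.7  0.1] pad [-0.3 -1.6  5.9]
26.47 [580.3 144.2 113.7] [ 0.3 -0.4 -0. ]
position: [579.8, 144.0, 161.5]
wrist_force: [-0.3, -0.4, -0.3]
n [50, 43] rot [ 0.0178  0.0023 -0.0003] rms 0.25
feet front/back [-0.4 -0.6  5.4] [-0.4 -0.7  4.7] far feet [-0.5 -0.5  0.6] [-0.5 -0.6 -0.1] pad [-0.3 -1.4  6.1]
27.23 [580.5 144.3 162.1] [-0.3 -0.1  0. ]
```

```bash
python3 -m pendant '[0,0,-6,0,0, 0,0,-6,0,0, 0,0,-6,0,0, 0,0,-6,0,0, 0,0,-4,0,0, 0,0,-4,0,0, 0,0,0,0,0, 0,0,0,0,0]' | egrep 'pos|wri'; python3 -m pendant '[0,0,-4,0,0, 0,0,-4,0,0, 0,0,-4,0,0, 0,0,-4,0,0, 0,0,-4,0,0, 0,0,-4,0,0, 0,0,-3,0,0, 0,0,0,0,0]' | egrep 'pos|wri'; python3 snap.py c1
```

```text
position: [579.6, 144.2, 128.5]
wrist_force: [-0.5, 0.2, -0.1]
position: [579.6, 144.1, 101.1]
wrist_force: [-0.4, 0.5, 2.1]
n [49, 35] rot [ 0.0147  0.0028 -0.0004] rms 0.25
feet front/back [-0.6 -0.7  4.5] [-0.6 -0.8  3.6] far feet [-0.7 -0.6  0.5] [-0.7 -0.7 -0.4] pad [-0.4 -1.4  5. ]
28.67 [579.6 144.  101.6] [0.6 1.  2. ]
```

```bash
python3 -m pendant '[0,0,15,0,0, 0,0,20,0,0, 0,0,20,0,0, 0,0,15,0,0, 0,0,0,0,0, 0,0,0,0,0, 0,0,0,0,0, 0,0,0,0,0]' | egrep 'pos|wri'; for i in 1 2; do python3 -m pendant '[0,0,0,0,0, 0,0,0,0,0, 0,0,0,0,0, 0,0,0,0,0, 0,0,0,0,0, 0,0,0,0,0, 0,0,0,0,0, 0,0,0,0,0]' >/dev/null; done; python3 snap.py d1
python3 - <<'E'
from h import *
w=cam('wrist'); g=cam('top')
im=np.zeros((384,800,3),np.uint8); im[:,:512]=cv2.convertScaleAbs(w['frame'],alpha=1.3); im[:216,512:800]=cv2.convertScaleAbs(cv2.resize(g['frame'][168:222,236:308],None,fx=4,fy=4,interpolation=cv2.INTER_CUBIC),alpha=1.4)
cv2.imwrite('pics/m9.png',im)
E
```

```text
position: [579.0, 143.5, 170.5]
wrist_force: [-0.0, 0.8, -0.1]
n [50, 44] rot [ 0.0177  0.0037 -0.0008] rms 0.24
feet front/back [-0.5 -0.5  5.4] [-0.5 -0.7  4.2] far feet [-0.8 -0.5  0.6] [-0.8 -0.7 -0.6] pad [-0.3 -1.4  5.9]
30.77 [579.8 144.1 171.8] [-0.6  0.   0.9]
```

```bash
python3 -m pendant '[0,0,-6,0,0, 0,0,-6,0,0, 0,0,-6,0,0, 0,0,-5,0,0, 0,0,-5,0,0, 0,0,-4,0,0, 0,0,0,0,0, 0,0,0,0,0]' | egrep 'pos|wri'; python3 -m pendant '[0,0,-4,0,0, 0,0,-4,0,0, 0,0,-4,0,0, 0,0,-4,0,0, 0,0,-4,0,0, 0,0,0,0,0, 0,0,0,0,0, 0,0,0,0,0]' | egrep 'pos|wri'; python3 snap.py e1
```

```text
position: [579.9, 144.4, 140.1]
wrist_force: [-1.9, 0.1, 4.5]
position: [580.5, 148.5, 122.6]
wrist_force: [-3.9, 6.8, 13.7]
n [48, 36] rot [0.023  0.0002 0.0001] rms 0.22
feet front/back [-0.2 -0.9  6.1] [-0.2 -0.9  6.1] far feet [-0.2 -0.8 -0.1] [-0.2 -0.8 -0.1] pad [-0.2 -2.   7.5]
32.3 [580.5 148.6 122.7] [-4.1  6.5 13.9]
```

```bash
python3 -m pendant '[0,0,-5,0,0, 0,0,-5,0,0, 0,0,-5,0,0, 0,0,-5,0,0, 0,0,-5,0,0, 0,0,-5,0,0, 0,0,-5,0,0, 0,0,-4,0,0]' | egrep 'pos|wri'; python3 -m pendant '[0,0,-4,0,0, 0,0,-4,0,0, 0,0,-4,0,0, 0,0,-4,0,0, 0,0,-3,0,0, 0,0,-2,0,0, 0,0,0,0,0, 0,0,0,0,0]' | egrep 'pos|wri'; python3 snap.py e2
```

```text
position: [581.2, 151.4, 84.1]
wrist_force: [-3.4, 11.6, 15.4]
position: [581.3, 150.1, 64.3]
wrist_force: [-6.0, 7.9, 24.0]
n [40, 27] rot [ 0.0603  0.0039 -0.0009] rms 0.26
feet front/back [-0.6 -1.1 15.8] [-0.6 -1.3 14.5] far feet [-0.9 -0.6 -0.5] [-0.9 -0.9 -1.8] pad [-0.4 -4.1 18.7]
33.73 [581.3 150.1  64.3] [-6.   8.5 24.1]
```

```bash
python3 snap.py e3
python3 - <<'E'
from lift import *
g,f=pickle.load(open('e3.pkl','rb')); g4,f4,_=pickle.load(open('m4.pkl','rb')); lift(f,g,f4,g4)
s=robot.state(); print(s['t'],s['position'],s['wrist_force'],abs(np.array(s['joint_vel'])).max())
E
```

```text
n [41, 27] rot [ 0.0594  0.003  -0.0006] rms 0.26
feet front/back [-0.5 -1.1 15.9] [-0.5 -1.2 14.9] far feet [-0.7 -0.6 -0.1] [-0.7 -0.8 -1.1] pad [-0.3 -4.  18.9]
33.83 [581.3 150.   64.3] [-5.8  7.6 24.2]
scene tri [240 149] shift [-0.5   -4.125] 0.95 pred10 [-0.28 -2.13] pred20 [-0.6  -4.38]
scene wallcorner [164 144] shift [-1.875 -5.375] 0.96 pred10 [-0.94 -2.76] pred20 [-1.91 -5.62]
scene screw [168 129] shift [-1.75  -5.875] 0.94 pred10 [-1.01 -3.22] pred20 [-2.04 -6.53]
top tri [301 192] shift [ 2.   -0.75] 0.86 pred10 [ 0.93 -0.59] pred20 [ 1.97 -1.19]
top screw [323 127] shift [ 3.75  -1.875] 0.97 pred10 [ 2.19 -0.98] pred20 [ 4.49 -1.95]
top far [427 124] shift [2.75  0.125] 0.97 pred10 [1.67 0.01] pred20 [3.31 0.04]
33.8333 [581.25219505 150.0487432   64.29043331] [-5.82394229  7.5678699  24.16194572] 0.0024342637898127207
```

```bash
python3 -c "
from rig import robot
print(robot.sign_off())"
```

```text
the job is handed in; nothing more can be done
None
```

I set the jack under the marked bracket, pumped until both bracket-side feet hung clear, and handed the job in at 33.8 s with the fingers still holding the lever down. No verdict is reported, so these are my own measurements.

| Last check before handing in | Measured | Needed |
|---|---|---|
| Feet on the bracket side | about 15 to 16 mm (front) and 14.5 to 15 mm (back) | 13 mm |
| Lever angle, worked out from the fingertip position | about 0.55 rad | past 0.48 rad |
| Force at the wrist | about 24 N up, about 6 to 8 N sideways | over 4 N on the lever |
| Saddle to lift pad, seen from above | about 2.5 mm when placed; estimated 4 to 5 mm now | within 15 mm |
| Shaker tilt | about 0.06 rad | below 0.12 rad |
| Shaker slip along the bench | about 1 mm | below 30 mm |

The foot heights come from two independent comparisons of the pictures, which agree within about 1 mm. With the shaker still flat on the bench, the same method already read about 1 mm, so the true clearance may be a little under the figures above.

**What did not go to plan:**
- **Extra strokes:** the lever springs back slowly, so two strokes started before it had fully returned and apparently gained no tooth. After I waited for it, the later strokes worked. It took five strokes rather than three.
- **Hard press:** in one of those strokes I pressed the lever against its stop with about 80 N, below the 120 N wrist limit.
- **Jack shift:** the jack appeared to shift sideways by about 2 mm during pumping.
- **Bystanders:** I never moved toward the bottle, the jar or the rubber pads. They looked undisturbed in the last picture I could view, but I did not measure their positions again at the end.

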